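# Clear the bench after a plating session

## Task

The plating is done, so clear what is left on the bench paper: stand both orange-capped reagent bottles in the blue spill tray, stand the empty beaker and the conical flask in the steel wash-up tray, and lay the used culture dish flat, lid up, in the red waste tub. Set the bottles and glassware down without dropping them or knocking any over, and leave the two tube racks where they are.

Things in the scene. Friction and masses are not known exactly. Their poses are not given: they have to be found in the camera images.
- amber_bottle: Reagent bottle of dark amber glass, full, closed with a ribbed bright orange screw cap, blank white label round the body. 91 mm tall; body 46 mm diameter up to 52 mm, then shoulder; cap 39 mm diameter from 71 to 91 mm above the underside. About 130 g. Stands upright at the start. Round, so its yaw means nothing; origin: centre of its underside, z up its axis.
- clear_bottle: The same bottle in clear, faintly blue glass, full, with the same orange screw cap (39 mm diameter, 71 to 91 mm above the underside), body 46 mm diameter, 91 mm tall, blank white label. About 130 g. Stands upright at the start. Round, so its yaw means nothing; origin: centre of its underside, z up its axis.
- beaker: Small empty open beaker of clear, faintly blue glass, white marks on its side. 42 mm outside diameter, straight walls 3 mm thick with a slight rim (44 mm), 60 mm tall. About 35 g. Stands upright at the start. Round, so its yaw means nothing; origin: centre of its underside, z up its axis.
- flask: Small empty conical flask of clear, faintly blue glass, 86 mm tall: foot 51 mm diameter, cone narrowing to a straight neck 22 mm in diameter from 58 mm above the underside to the top, with a fine bead at the mouth. About 45 g. Stands upright at the start. Round, so its yaw means nothing; origin: centre of its underside, z up its axis.
- petri_dish: Used plastic culture dish with its lid on, yellow with a few pale spots: a flat disc 60 mm in diameter and 15 mm tall, lid and base stay together. About 22 g. Lies flat on the bench, lid up, at the start. Round, so its yaw means nothing; origin: centre of its underside, z up its axis.
- spill_tray: Blue plastic spill tray for reagent bottles, open on top: 140 x 200 x 35 mm outside, with an 8 mm lip round the rim; walls 4 mm; inside 132 x 192 mm, inner floor 4 mm above its origin. It does not move. Origin: centre of its underside on the bench; z up, own x across its short side, own y along its long side. 
- wash_tray: Bright steel wash-up tray for dirty glassware, open on top, a wire handle at each short end: 140 x 200 x 40 mm outside, with an 8 mm lip round the rim; walls 4 mm; inside 132 x 192 mm, inner floor 4 mm above its origin; handles reach 125 mm either way along its own y. It does not move. Origin: centre of its underside on the bench; z up, own x across its short side, own y along its long side. 
- waste_tub: Red plastic waste tub, open on top, the deepest of the three: 140 x 170 x 55 mm outside, with a 6 mm lip round the rim and a tab at each short end reaching 101 mm along its own y; walls 4 mm; inside 132 x 162 mm, inner floor 4 mm above its origin. It does not move. Origin: centre of its underside on the bench; z up, own x across its short side, own y along its long side. 
- microtube_rack: Bystander, to be left alone: low orange rack 200 x 72 mm, 38 mm tall, with small clear tubes in it. Loose. Origin: centre of its underside; own x along its length, z up.
- tube_rack: Bystander, to be left alone: blue rack 190 x 84 mm, 60 mm tall, holding large tubes with blue and brown caps up to 118 mm above the bench. Loose. Origin: centre of its underside; own x along its length, z up.
Mind the look-alikes: they are no part of the job. What is meant by the petri_dish is not turquoise, and is the larger of those in its own colour. Leave any purple look-alike of the amber_bottle alone.

How it is judged:
By the outcome, as a careful person would: the job done as asked, in the order asked, and still so for the second after the job is handed in, with the robot touching nothing.
It also fails if it takes over 128 s, if anything falls off the work surface, if the arm or the gripper's body presses on something with over 40 N, if the wrist force passes 120 N, or if a joint passes its speed limit or range.

## Robot

A 6-joint arm with a two-finger parallel gripper is mounted at the origin on the work surface. World frame = base frame: x ahead of the robot, y to its left, z up, the work surface at z = 0. Lengths are in m, angles in rad, forces in N, time in s.
With the tool pointing down it reaches from about 0.15 to 0.775 m from the base axis. Payload 6.1 kg.
Tool frame: the origin (TCP) lies at the centre of the arm's flange, where the gripper is bolted on; the fingertips stand 173 mm ahead of it and the grasp point (between the pads) lies 155 mm ahead of it; y points along the fingers, z is the direction in which the jaws open and shut, and the axes are right-handed (so a half turn about y gives the same grasp; the last joint's range is limited). The gripper opens to 85 mm and grips with 20 to 120 N. Pads are 22 mm wide; open, the fingers measure 114 mm over their backs; the gripper's body (76 mm by 85 mm) begins 54 mm behind the grasp point. The pads swing forward as they close: fully open they stand 13 mm farther back than shut.
Start: joints at [1.219, 0.126, -0.04, 1.405, 0, 1.571], TCP at [0.181, 0.493, 0.405] pointing down, gripper open.
Joint ranges: [-2.72, 2.72], [-0.95, 1.95], [-1.27, 1.35], [-1.78, 2.02], [-1.46, 1.47], [-3.14, 3.14]. Speed limits (rad/s): [2.39, 2.39, 3.01, 3.14, 3.14, 3.14].

## Interface

Orientations are given as a rotation vector (axis times angle).
In Python, from station import env gives the robot as it stands. The module is installed in compiled form; this text tells all that it offers.
- The arm moves only by the tool carry_out, never from a script. Its argument "deltas" is a list of rows, each a list of 3 entries, a list of its own where there are three numbers: the closure, from -1 (fully open) to 1 (shut), then the shift along the tool's x, y, z as a fraction of full scale, then the turn about the tool's y as a fraction of full scale. A call has 1 to 5 rows; each row shifts and turns the pose as measured when the row begins, along the tool's axes as they then stand; what a row does not reach is not made up. Full scale, the value 1, is 0.8 m for a shift and 1.5 rad for a turn. A row lasts 1/12 s, in which the tool goes at most 41.7 mm and 7.16 degrees, less where a joint would pass 70% of its speed; a pose out of reach is approached as far as the arm can. A call with a number of a shift or a turn outside -1 to 1 is refused whole. A call with a gripper value outside its range is refused whole. The fingers move at their own pace and stop on an object; "grip_force" is the grip in N (left out, the last holds). Time passes only in rows, so rows that do not move let the fingers close. It gives the time, the measured TCP pose, the force and the opening at its end, in the units of the state.
- env.observe(): the state, without advancing time (a new reading comes with each control period).
- env.snapshot(name): name is "scene" or "top"; returns a dict with "color" (384x512x3 uint8, blue, green, red), "fx", "fy", "cx", "cy" (pixels), "world_to_cam" (4x4, takes a point from world to camera coordinates). Camera axes: x right, y down, z forward; pixel columns grow to the right and rows downward; lengths in m; the calibration is good to about 2 mm. A picture is of the moment at which its call begins. There is no depth.
- env.sign_off(): hands the job in, once; it reports no verdict.
Trained networks look in the newest picture that a camera, given by its name, has taken for a name from the list of things; names that differ only in an ending like _2 or _b are one class to them, and where a whole thing is asked for, a point or a joint stands for the part that bears it (a point fixed in the world has none). Each returns a list of dicts, best first, with "score" (0 to 1); they miss things now and then, are a little off and sometimes report something else, mostly with a low value. They report only what shows in the picture. A call takes as long as a camera call. They do not tell look-alikes from the thing itself.
- env.search_frame(camera, target): "position" ([column, row] in pixels, amid what is visible of it).
- env.outline_of(camera, target): "region" (384x512 bool, what is visible of it) and "position" ([column, row] in pixels, amid what is visible of it).
- env.place_of(camera, target): "position" ([column, row] in pixels: a listed point, or the origin of a listed thing).
The state is a dict: "clock": time; "qpos": joint angles; "dq": joint speeds; "joint_torque": joint torques, N m; "eef_pos": TCP position; "ee_rot": TCP orientation; "force": force on the tool from outside, world axes, zero at the start; "ft_torque": the same for the moment, N m; "finger_gap": finger opening in m.
Only numpy, scipy, OpenCV 4.12 (cv2) and the standard library are available. Lean on these libraries where they do the work, as an engineer would, in place of code of your own. Each camera call takes 0.05 s, during which the arm holds its last target. There are 200 camera calls.

## Working session

There is one attempt and no reset: what is moved stays moved. The work goes in short steps, Python scripts to look and compute and a tool call to move; the robot and the scene stay as the last step left them, time stands still between calls to the robot, and variables do not carry over. Pictures are saved under pics/ and viewed, about 12 in all and at most 16, crops included, and the job is handed in when it is done.

Besides the shell and the picture viewer there is one more tool, called after "Call:" as name([rows], argument=value, ...), one row to a line, values as JSON. carry_out: Moves the arm, as the interface text tells. Shift numbers are shares of 0.8 m and turn numbers shares of 1.5 rad, none past 1 either way. Its arguments: {"type":"object","properties":{"deltas":{"type":"array"},"grip_force":{"type":"number"}},"required":["deltas"]}

```bash
mkdir -p pics; python3 - <<'E'
from station import env
import cv2,numpy as np
s=env.observe();print({k:np.round(v,3) for k,v in s.items()})
for c in ("scene","top"):
    p=env.snapshot(c);cv2.imwrite(f"pics/{c}0.png",cv2.resize(p["color"],(800,600),interpolation=cv2.INTER_CUBIC))
    print(c,p["fx"],p["fy"],p["cx"],p["cy"],np.round(p["world_to_cam"],4).tolist())
E
```

```text
{'clock': np.float64(0.0), 'qpos': array([ 1.219,  0.126, -0.041,  1.405,  0.   ,  1.571]), 'dq': array([-0.001,  0.001, -0.001,  0.001,  0.001,  0.001]), 'joint_torque': array([-2.0000e-03, -4.3592e+01,  3.5292e+01,  1.8000e-02, -0.0000e+00,
        0.0000e+00]), 'eef_pos': array([0.181, 0.493, 0.404]), 'ee_rot': array([-1.555,  0.276, -0.276]), 'force': array([ 0.133,  0.161, -0.198]), 'ft_torque': array([ 0.039,  0.017, -0.022]), 'finger_gap': np.float64(0.086)}
scene 366.55974084881643 366.55974084881643 257.3922815307768 188.62848039309256 [[-0.1424, 0.9898, 0.0049, 0.0788], [0.6544, 0.0979, -0.7498, -0.2988], [-0.7426, -0.1035, -0.6617, 1.3983], [0.0, 0.0, 0.0, 1.0]]
top 363.61396362217243 363.61396362217243 254.42255654222876 192.29099848046593 [[0.0176, -0.9998, -0.0034, -0.0085], [-0.9836, -0.0166, -0.1794, 0.4923], [0.1793, 0.0065, -0.9838, 0.9782], [0.0, 0.0, 0.0, 1.0]]
```

View pics/scene0.png

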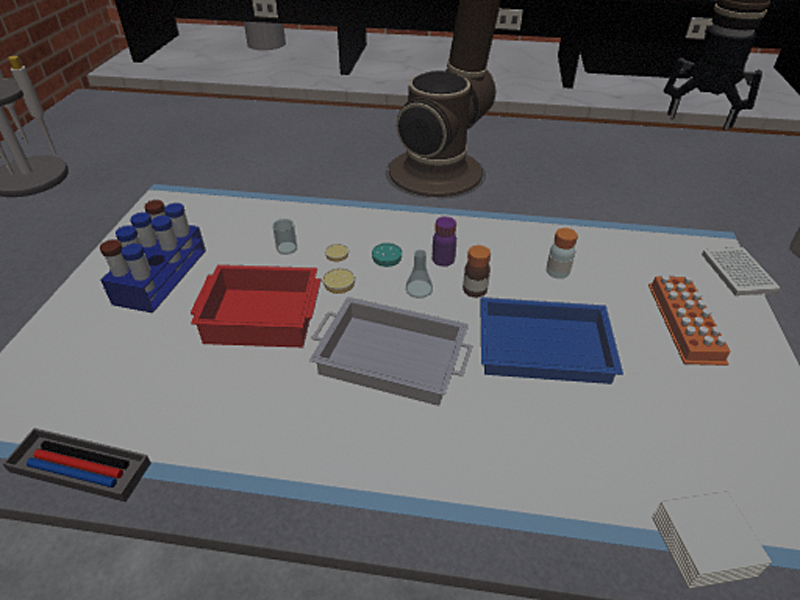

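View pics/top0.png

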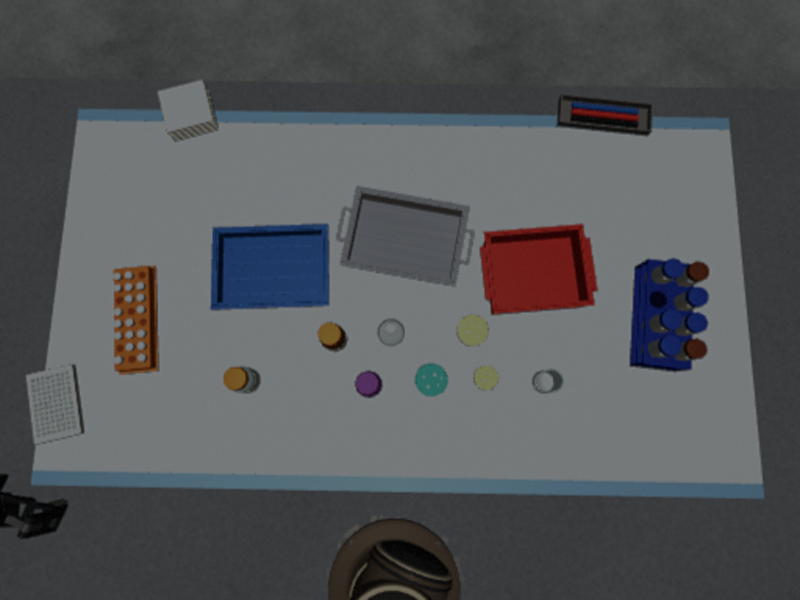

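```bash
cat > h.py <<'E'
from station import env
import cv2,numpy as np
from scipy.spatial.transform import Rotation as R
def ray(p,px,z):
    M=p["world_to_cam"];Rm,t=M[:3,:3],M[:3,3]
    o=-Rm.T@t;d=Rm.T@np.array([(px[0]-p["cx"])/p["fx"],(px[1]-p["cy"])/p["fy"],1])
    return (o+d*(z-o[2])/d[2])[:2]
def pix(p,w):
    c=p["world_to_cam"]@np.r_[w,1];return np.array([p["cx"]+p["fx"]*c[0]/c[2],p["cy"]+p["fy"]*c[1]/c[2]])
def pose():
    s=env.observe();return s,np.array(s["eef_pos"]),R.from_rotvec(s["ee_rot"])
E
python3 - <<'E'
from h import *
s,P,r=pose();print(np.round(r.as_matrix(),3))
for c in ("scene","top"):
    p=env.snapshot(c)
    for n in "amber_bottle clear_bottle beaker flask petri_dish spill_tray wash_tray waste_tub microtube_rack tube_rack".split():
        print(c,n,[(round(float(d["score"]),2),np.round(d["position"]).tolist(),np.round(ray(p,d["position"],0),3).tolist()) for d in env.place_of(c,n)])
E
```

```text
[[ 0.939 -0.001  0.345]
 [-0.345 -0.001  0.939]
 [ 0.    -1.    -0.001]]
scene amber_bottle [(0.86, [304.0, 184.0], [0.42, 0.119]), (0.77, [283.0, 168.0], [0.351, 0.052]), (0.4, [109.0, 175.0], [0.464, -0.465])]
scene clear_bottle [(0.84, [358.0, 176.0], [0.359, 0.279])]
scene beaker [(0.58, [182.0, 162.0], [0.366, -0.268])]
scene flask [(0.81, [270.0, 183.0], [0.43, 0.02])]
scene petri_dish [(0.63, [213.0, 164.0], [0.363, -0.167])]
scene spill_tray [(0.86, [345.0, 221.0], [0.55, 0.234])]
scene wash_tray [(0.79, [251.0, 228.0], [0.613, -0.008])]
scene waste_tub [(0.65, [167.0, 205.0], [0.562, -0.25])]
scene microtube_rack [(0.66, [436.0, 206.0], [0.459, 0.482])]
scene tube_rack [(0.7, [108.0, 175.0], [0.464, -0.467])]
top amber_bottle [(0.59, [216.0, 217.0], [0.425, 0.111]), (0.56, [234.0, 245.0], [0.346, 0.055])]
top clear_bottle [(0.66, [159.0, 243.0], [0.348, 0.271]), (0.66, [347.0, 245.0], [0.352, -0.267])]
top beaker [(0.79, [348.0, 244.0], [0.356, -0.271])]
top flask [(0.75, [250.0, 211.0], [0.444, 0.012])]
top petri_dish [(0.69, [302.0, 212.0], [0.445, -0.138]), (0.68, [308.0, 243.0], [0.355, -0.156]), (0.61, [341.0, 174.0], [0.561, -0.256]), (0.57, [276.0, 244.0], [0.353, -0.064])]
top spill_tray [(0.9, [178.0, 172.0], [0.558, 0.227])]
top wash_tray [(0.63, [258.0, 152.0], [0.622, -0.009])]
top waste_tub [(0.68, [338.0, 174.0], [0.56, -0.245]), (0.6, [176.0, 173.0], [0.556, 0.233])]
top microtube_rack [(0.84, [87.0, 205.0], [0.456, 0.49])]
top tube_rack [(0.69, [418.0, 202.0], [0.481, -0.476])]
```

Both views show all five things. Top view (800 px): amber cap at (331,335), clear cap at (236,378), flask at (391,332), beaker at (545,381), and the larger yellow dish at (473,330). The purple bottle (368,383), the turquoise dish (431,379) and the small yellow dish (486,377) are look-alikes. I'll refine the poses by fitting silhouettes in both cameras.

```bash
cat >> h.py <<'E'
from scipy.optimize import minimize
C=lambda r,z:[(r*np.cos(a),r*np.sin(a),z) for a in np.linspace(0,6.283,40)]
B=lambda x,y,z:[(i*x/2,j*y/2,z) for i in(1,-1) for j in(1,-1)]
bottle=[C(.023,0)+C(.023,.052),C(.023,.052)+C(.0195,.071),C(.0195,.071)+C(.0195,.091)]
MOD=dict(amber_bottle=bottle,clear_bottle=bottle,beaker=[C(.0215,0)+C(.022,.06)],
 flask=[C(.0255,0)+C(.0255,.005),C(.0255,.005)+C(.011,.058),C(.011,.058)+C(.0115,.086)],petri_dish=[C(.03,0)+C(.03,.015)],
 spill_tray=[B(.14,.2,0)+B(.14,.2,.035)],wash_tray=[B(.14,.2,0)+B(.14,.2,.04)],waste_tub=[B(.14,.17,0)+B(.14,.17,.055)])
def sil(p,n,x):
    m=np.zeros((384*2,512*2),np.uint8);r=R.from_euler("z",x[2] if len(x)>2 else 0)
    for part in MOD[n]:
        q=np.array([pix(p,r.apply(v)+[x[0],x[1],0]) for v in part])*2
        cv2.fillConvexPoly(m,cv2.convexHull((q*16).astype(np.int32)),1,shift=4)
    return m>0
def fit(P,n,x0):
    ms=[]
    for c,p in P.items():
        t=pix(p,[x0[0],x0[1],.03])
        o=[d for d in env.outline_of(c,n) if np.hypot(*(np.array(d["position"])-t))<18]
        if o: ms.append((p,cv2.resize(o[0]["region"].astype(np.uint8),None,fx=2,fy=2)>0,c,round(float(o[0]["score"]),2)))
    def f(x,M=ms): return -sum((sil(p,n,x)&m).sum()/(sil(p,n,x)|m).sum() for p,m,*_ in M)
    out=[]
    for M in [ms]+([[q] for q in ms] if len(ms)>1 else []):
        s=np.array([x0]+[np.array(x0)+np.eye(len(x0))[i]*(.01 if i<2 else .1) for i in range(len(x0))])
        r=minimize(f,x0,args=(M,),method="Nelder-Mead",options=dict(initial_simplex=s,xatol=3e-4,fatol=1e-4))
        out.append((np.round(r.x,3).tolist(),round(-r.fun/len(M),2),[q[2:] for q in M]))
    return out
E
python3 - <<'E'
from h import *
P={c:env.snapshot(c) for c in("scene","top")}
for n,x in dict(amber_bottle=(.42,.115),clear_bottle=(.353,.275),beaker=(.36,-.27),flask=(.437,.016),petri_dish=(.443,-.138),spill_tray=(.555,.23,0),wash_tray=(.618,-.008,-.15),waste_tub=(.561,-.248,.05)).items():
    try: print(n,*fit(P,n,x),sep="\n  ")
    except Exception as e: print(n,e)
E
```

```text
amber_bottle
  ([0.423, 0.115], np.float64(0.88), [('scene', 0.63), ('top', 0.7)])
  ([0.423, 0.119], np.float64(0.91), [('scene', 0.63)])
  ([0.424, 0.114], np.float64(0.95), [('top', 0.7)])
clear_bottle
  ([0.347, 0.274], np.float64(0.9), [('scene', 0.57), ('top', 0.66)])
  ([0.347, 0.276], np.float64(0.91), [('scene', 0.57)])
  ([0.347, 0.272], np.float64(0.93), [('top', 0.66)])
beaker
  ([0.353, -0.267], np.float64(0.89), [('scene', 0.67), ('top', 0.82)])
  ([0.355, -0.265], np.float64(0.93), [('scene', 0.67)])
  ([0.354, -0.27], np.float64(0.9), [('top', 0.82)])
flask
  ([0.439, 0.014], np.float64(0.87), [('scene', 0.9), ('top', 0.48)])
  ([0.438, 0.016], np.float64(0.94), [('scene', 0.9)])
  ([0.439, 0.011], np.float64(0.9), [('top', 0.48)])
petri_dish
  ([0.445, -0.139], np.float64(0.91), [('scene', 0.76), ('top', 0.86)])
  ([0.443, -0.138], np.float64(0.91), [('scene', 0.76)])
  ([0.445, -0.14], np.float64(0.96), [('top', 0.86)])
spill_tray
  ([0.554, 0.239, 0.061], np.float64(0.91), [('scene', 0.8), ('top', 0.73)])
  ([0.551, 0.243, 0.081], np.float64(0.92), [('scene', 0.8)])
  ([0.557, 0.237, 0.055], np.float64(0.91), [('top', 0.73)])
wash_tray
  ([0.617, -0.009, -0.174], np.float64(0.9), [('scene', 0.63), ('top', 0.93)])
  ([0.613, -0.008, -0.186], np.float64(0.94), [('scene', 0.63)])
  ([0.62, -0.01, -0.147], np.float64(0.88), [('top', 0.93)])
waste_tub
  ([0.551, -0.252, 0.098], np.float64(0.94), [('scene', 0.67)])
```

Call:
carry_out([
  [-1, [0, 0, 0], 0.083],
  [-1, [0, 0, 0], 0.083],
  [-1, [0, 0, 0], 0.083],
  [-1, [0, 0, 0], 0.083],
  [-1, [0, 0, 0], 0.083],
], grip_force=30)

```text
clock: 2.52
eef_pos: [0.1809, 0.4928, 0.4047]
ee_rot: [-1.432, 0.766, -0.766]
force: [0.1, -1.1, 0.2]
finger_gap: 0.085
```

Call:
carry_out([
  [-1, [0, 0, 0], 0.083],
  [-1, [0, 0, 0], 0.083],
  [-1, [0, 0, 0], 0.083],
  [-1, [0, 0, 0], 0.083],
  [-1, [0, 0, 0], 0.07],
])

```text
clock: 2.93
eef_pos: [0.1809, 0.4928, 0.4047]
ee_rot: [-1.198, 1.226, -1.226]
force: [-0.4, -0.4, -0.2]
finger_gap: 0.0856
```

```bash
cat > go.py <<'E'
# go.py x y z [yaw of tool z axis]: total shift in tool-axis fractions to reach target
import sys;from h import *
s,P,r=pose();t=np.array([float(v) for v in sys.argv[1:4]])
m=r.as_matrix();print("pos",np.round(P,4),"zdir",np.round(np.degrees(np.arctan2(m[1,2],m[0,2])),1),"down",np.round(m[:,1],3),"q",np.round(s["qpos"],2),"gap",s["finger_gap"],"t",s["clock"])
d=r.inv().apply(t-P);print("frac",np.round(d/.8,4),"mm",np.round(d*1000),"rows",np.ceil(np.linalg.norm(d)/.0417))
E
python3 go.py .424 .115 .29
```

```text
pos [0.1809 0.4928 0.4047] zdir -1.3 down [ 0. -0. -1.] q [ 1.22  0.13 -0.04  1.41 -0.    2.81] gap 0.08560070689452952 t 2.9333
frac [0.4652 0.1434 0.3145] mm [372. 115. 252.] rows 12.0
```

Call:
carry_out([
  [-1, [0.0388, 0.012, 0.0262], 0],
  [-1, [0.0388, 0.012, 0.0262], 0],
  [-1, [0.0388, 0.012, 0.0262], 0],
  [-1, [0.0388, 0.012, 0.0262], 0],
  [-1, [0.0388, 0.012, 0.0262], 0],
])

```text
clock: 3.35
eef_pos: [0.2821, 0.336, 0.3553]
ee_rot: [-1.196, 1.223, -1.218]
force: [0.4, -0.3, 1.1]
finger_gap: 0.0855
```

Call:
carry_out([
  [-1, [0.0388, 0.012, 0.0262], 0],
  [-1, [0.0388, 0.012, 0.0262], 0],
  [-1, [0.0388, 0.012, 0.0262], 0],
  [-1, [0.0388, 0.012, 0.0262], 0],
  [-1, [0.0388, 0.012, 0.0262], 0],
])

```text
clock: 3.77
eef_pos: [0.3869, 0.1711, 0.3055]
ee_rot: [-1.193, 1.219, -1.216]
force: [1.5, 1.1, -0.4]
finger_gap: 0.0853
```

```bash
python3 go.py .424 .115 .29
```

```text
pos [0.3869 0.1711 0.3055] zdir -0.8 down [ 0.005  0.008 -1.   ] q [ 0.41 -0.05 -0.44  1.17  0.01  2.  ] gap 0.08527715665194667 t 3.7667
frac [0.0696 0.019  0.0472] mm [56. 15. 38.] rows 2.0
```

Call:
carry_out([
  [-1, [0.034, 0.009, 0.023], 0],
  [-1, [0.034, 0.009, 0.023], 0],
  [-1, [0, 0, 0], 0],
  [-1, [0, 0, 0], 0],
])

```text
clock: 4.1
eef_pos: [0.4264, 0.107, 0.2886]
ee_rot: [-1.189, 1.226, -1.225]
force: [-0.2, -0.2, 0.1]
finger_gap: 0.0858
```

```bash
python3 go.py .424 .115 .232
```

```text
pos [0.4264 0.107  0.2886] zdir -1.4 down [ 0.005  0.006 -1.   ] q [ 0.24 -0.01 -0.44  1.13  0.    1.84] gap 0.08581526780850333 t 4.1
frac [-0.0095  0.0707 -0.0036] mm [-8. 57. -3.] rows 2.0
```

Call:
carry_out([
  [-1, [-0.0095, 0, -0.0036], 0],
  [-1, [0, 0.035, 0], 0],
  [-1, [0, 0.035, 0], 0],
  [-1, [0, 0, 0], 0],
  [-1, [0, 0, 0], 0],
])

```text
clock: 4.52
eef_pos: [0.4229, 0.1199, 0.2341]
ee_rot: [-1.186, 1.222, -1.222]
force: [0.7, 0.0, 0.8]
finger_gap: 0.0853
```

```bash
python3 go.py .424 .115 .232; python3 - <<'E'
from h import *
p=env.snapshot("scene");cv2.imwrite("pics/a.png",cv2.resize(p["color"][60:250,180:430],None,fx=3,fy=3,interpolation=cv2.INTER_CUBIC))
E
```

```text
pos [0.4229 0.1199 0.2341] zdir -1.2 down [ 0.009  0.009 -1.   ] q [ 0.27  0.02 -0.54  1.    0.01  1.87] gap 0.08530888391122134 t 4.5167
frac [0.0061 0.0025 0.0014] mm [5. 2. 1.] rows 1.0
```

View pics/a.png

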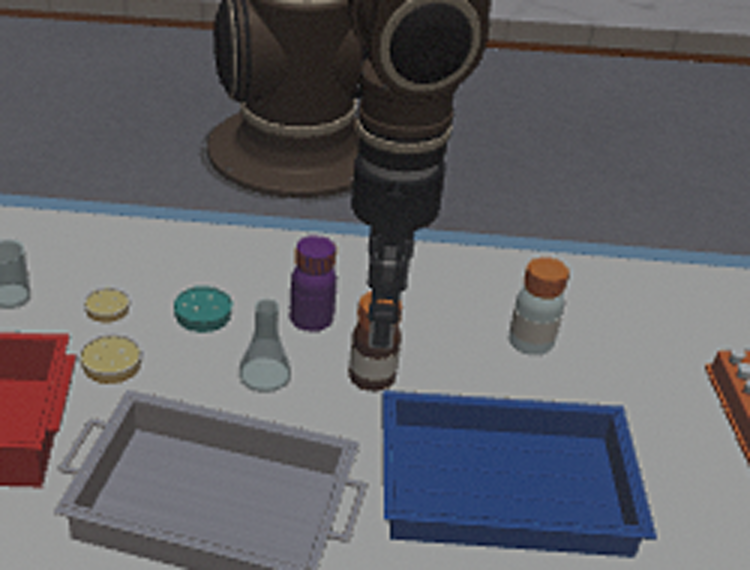

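The fingers straddle the cap, slightly to its left in y (+5 mm). I'll correct that and close.

Call:
carry_out([
  [-1, [0.006, 0.002, 0.001], 0],
  [1, [0, 0, 0], 0],
  [1, [0, 0, 0], 0],
  [1, [0, 0, 0], 0],
  [1, [0, 0, 0], 0],
], grip_force=40)

```text
clock: 4.98
eef_pos: [0.4245, 0.1168, 0.2377]
ee_rot: [-1.181, 1.216, -1.221]
force: [0.5, -0.5, 1.1]
finger_gap: 0.0387
```

Call:
carry_out([
  [1, [0, 0, 0], 0],
  [1, [0, 0, 0], 0],
  [1, [0, 0, 0], 0],
  [1, [0, 0, 0], 0],
])

```text
clock: 5.32
eef_pos: [0.4247, 0.1166, 0.2384]
ee_rot: [-1.18, 1.216, -1.221]
force: [-0.2, 0.8, -1.4]
finger_gap: 0.0377
```

```bash
python3 go.py .55 .19 .31
```

```text
pos [0.4247 0.1166 0.2384] zdir -1.0 down [ 0.016  0.012 -1.   ] q [ 0.27  0.02 -0.53  1.01  0.01  1.85] gap 0.037716575419435926 t 5.3167
frac [-0.0955 -0.0859  0.1564] mm [-76. -69. 125.] rows 4.0
```

Call:
carry_out([
  [1, [0, -0.03, 0], 0],
  [1, [0, -0.04, 0], 0],
  [1, [-0.01, -0.02, 0.02], 0],
  [1, [-0.02, 0, 0.035], 0],
  [1, [-0.022, 0, 0.035], 0],
])

```text
clock: 5.73
eef_pos: [0.4928, 0.1542, 0.3132]
ee_rot: [-1.186, 1.222, -1.222]
force: [0.5, 0.1, -0.5]
finger_gap: 0.0378
```

```bash
python3 go.py .553 .19 .31
```

```text
pos [0.4928 0.1542 0.3132] zdir -1.2 down [ 0.009  0.009 -1.   ] q [ 0.3   0.12 -0.25  1.19  0.01  1.89] gap 0.037758447671629516 t 5.7333
frac [-0.0463  0.005   0.0743] mm [-37.   4.  59.] rows 2.0
```

Call:
carry_out([
  [1, [-0.02, 0, 0.033], 0],
  [1, [-0.02, 0, 0.03], 0],
  [1, [0, 0, 0], 0],
  [1, [0, 0, 0], 0],
])

```text
clock: 6.07
eef_pos: [0.5508, 0.189, 0.3131]
ee_rot: [-1.184, 1.22, -1.222]
force: [-0.3, -0.2, 0.8]
finger_gap: 0.038
```

```bash
python3 go.py .555 .19 .246; python3 - <<'E'
from h import *
p=env.snapshot("scene");cv2.imwrite("pics/b.png",cv2.resize(p["color"][60:250,180:430],None,fx=3,fy=3,interpolation=cv2.INTER_CUBIC))
E
```

```text
pos [0.5508 0.189  0.3131] zdir -1.1 down [ 0.012  0.01  -1.   ] q [ 0.33  0.24 -0.1   1.21  0.01  1.92] gap 0.037967531698391954 t 6.0667
frac [-0.0005  0.0839  0.0043] mm [-0. 67.  3.] rows 2.0
```

View pics/b.png

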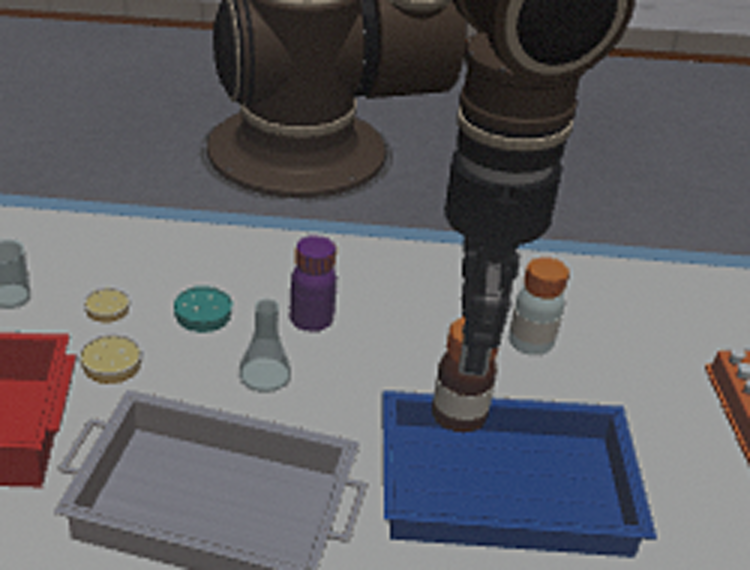

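The amber bottle hangs upright over the blue tray. Lowering it.

Call:
carry_out([
  [1, [0, 0.035, 0.004], 0],
  [1, [0, 0.025, 0], 0],
  [1, [0, 0.01, 0], 0],
  [1, [0, 0.002, 0], 0],
  [1, [0, 0, 0], 0],
])

```text
clock: 6.53
eef_pos: [0.5513, 0.1873, 0.2547]
ee_rot: [-1.184, 1.221, -1.223]
force: [0.3, -0.4, -0.1]
finger_gap: 0.0379
```

```bash
python3 go.py .555 .19 .2424
```

```text
pos [0.5513 0.1873 0.2547] zdir -1.2 down [ 0.011  0.01  -1.   ] q [ 0.33  0.27 -0.2   1.09  0.01  1.92] gap 0.03789341568593059 t 6.5333
frac [-0.0034  0.0154  0.0044] mm [-3. 12.  3.] rows 1.0
```

Call:
carry_out([
  [1, [0, 0.006, 0], 0],
  [1, [0, 0.006, 0], 0],
  [1, [0, 0.004, 0], 0],
  [1, [0, 0.003, 0], 0],
  [1, [0, 0.002, 0], 0],
])

```text
clock: 6.95
eef_pos: [0.5515, 0.1871, 0.2418]
ee_rot: [-1.178, 1.219, -1.224]
force: [-5.5, -1.5, 15.1]
finger_gap: 0.0377
```

Call:
carry_out([
  [1, [0, -0.001, 0], 0],
  [0.1, [0, 0, 0], 0],
  [-0.4, [0, 0, 0], 0],
  [-0.5, [0, 0, 0], 0],
  [-0.5, [0, 0, 0], 0],
])

```text
clock: 7.37
eef_pos: [0.5521, 0.1874, 0.2442]
ee_rot: [-1.174, 1.217, -1.224]
force: [0.3, 1.1, 0.4]
finger_gap: 0.0645
```

Call:
carry_out([
  [-0.5, [0, -0.02, 0], 0],
  [-0.5, [0, -0.04, 0], 0],
  [-0.5, [0, -0.03, 0], 0],
  [-1, [0, 0, 0], 0],
  [-1, [0, 0, 0], 0],
])

```text
clock: 7.78
eef_pos: [0.5503, 0.1863, 0.3169]
ee_rot: [-1.178, 1.219, -1.224]
force: [-0.3, -0.0, -0.0]
finger_gap: 0.0845
```

```bash
python3 go.py .347 .274 .30;  python3 - <<'E'
from h import *
p=env.snapshot("scene");cv2.imwrite("pics/c.png",cv2.resize(p["color"][60:250,180:430],None,fx=3,fy=3,interpolation=cv2.INTER_CUBIC))
E
```

```text
pos [0.5503 0.1863 0.3169] zdir -1.2 down [ 0.016  0.012 -1.   ] q [ 0.33  0.23 -0.1   1.22  0.01  1.92] gap 0.08450734859423002 t 7.7833
frac [-0.1038  0.0182 -0.2567] mm [ -83.   15. -205.] rows 6.0
```

View pics/c.png

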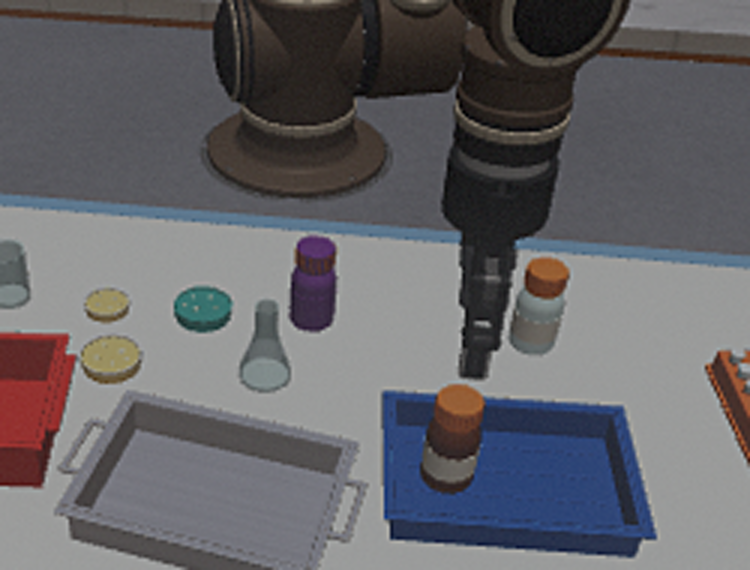

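The amber bottle stands in the tray at crop (455,440). Next is the clear bottle.

Call:
carry_out([
  [-1, [-0.0195, 0.003, -0.048], 0],
  [-1, [-0.0195, 0.003, -0.048], 0],
  [-1, [-0.0195, 0.003, -0.048], 0],
  [-1, [-0.0195, 0.003, -0.048], 0],
  [-1, [-0.0195, 0.003, -0.048], 0],
])

```text
clock: 8.25
eef_pos: [0.3623, 0.2676, 0.2954]
ee_rot: [-1.176, 1.227, -1.234]
force: [0.7, 1.5, 1.2]
finger_gap: 0.0855
```

Call:
carry_out([
  [-1, [0, 0, 0], 0],
  [-1, [0, 0, 0], 0],
])

```text
clock: 8.42
eef_pos: [0.3552, 0.2689, 0.2925]
ee_rot: [-1.185, 1.224, -1.227]
force: [0.2, -0.0, 0.5]
finger_gap: 0.0857
```

```bash
python3 go.py .347 .274 .236
```

```text
pos [0.3552 0.2689 0.2925] zdir -1.4 down [ 0.009  0.007 -1.   ] q [ 0.65 -0.   -0.43  1.14  0.    2.24] gap 0.08567604054352562 t 8.4167
frac [-0.0057  0.0706 -0.011 ] mm [-5. 56. -9.] rows 2.0
```

Call:
carry_out([
  [-1, [-0.0057, 0, -0.011], 0],
  [-1, [0, 0.04, 0], 0],
  [-1, [0, 0.025, 0], 0],
  [-1, [0, 0, 0], 0],
  [-1, [0, 0, 0], 0],
])

```text
clock: 8.83
eef_pos: [0.3475, 0.2744, 0.2379]
ee_rot: [-1.184, 1.226, -1.229]
force: [1.7, 0.2, 0.0]
finger_gap: 0.0854
```

```bash
python3 go.py .347 .274 .236
```

```text
pos [0.3475 0.2744 0.2379] zdir -1.6 down [ 0.009  0.007 -1.   ] q [ 0.67  0.02 -0.52  1.01 -0.    2.27] gap 0.0854382601877585 t 8.8333
frac [ 0.0005  0.0024 -0.0006] mm [ 0.  2. -1.] rows 1.0
```

Call:
carry_out([
  [1, [0, 0.003, 0], 0],
  [1, [0, 0, 0], 0],
  [1, [0, 0, 0], 0],
  [1, [0, 0, 0], 0],
  [1, [0, 0, 0], 0],
])

```text
clock: 9.25
eef_pos: [0.3499, 0.2745, 0.2384]
ee_rot: [-1.179, 1.228, -1.231]
force: [-0.3, 0.0, -0.6]
finger_gap: 0.0379
```

Call:
carry_out([
  [1, [0, 0, 0], 0],
  [1, [0, 0, 0], 0],
  [1, [0, 0, 0], 0],
])

```text
clock: 9.5
eef_pos: [0.3502, 0.2747, 0.2393]
ee_rot: [-1.177, 1.228, -1.231]
force: [-0.4, 0.7, -1.4]
finger_gap: 0.0381
```

```bash
python3 go.py .555 .285 .31
```

```text
pos [0.3502 0.2747 0.2393] zdir -1.8 down [ 0.013  0.01  -1.   ] q [ 0.67  0.02 -0.52  1.01 -0.    2.27] gap 0.03807379741575664 t 9.5
frac [-0.022  -0.0851  0.2565] mm [-18. -68. 205.] rows 6.0
```

Call:
carry_out([
  [1, [0, -0.03, 0], 0],
  [1, [0, -0.04, 0], 0],
  [1, [-0.003, -0.02, 0.03], 0],
  [1, [-0.004, 0, 0.048], 0],
  [1, [-0.004, 0, 0.048], 0],
])

```text
clock: 9.92
eef_pos: [0.4465, 0.2787, 0.315]
ee_rot: [-1.186, 1.226, -1.226]
force: [0.0, 1.3, -0.8]
finger_gap: 0.038
```

Call:
carry_out([
  [1, [-0.004, 0, 0.048], 0],
  [1, [-0.004, 0, 0.045], 0],
  [1, [-0.002, 0, 0.022], 0],
  [1, [0, 0, 0], 0],
  [1, [0, 0, 0], 0],
])

```text
clock: 10.33
eef_pos: [0.5494, 0.2842, 0.3152]
ee_rot: [-1.18, 1.225, -1.229]
force: [-0.2, -0.5, -0.7]
finger_gap: 0.0379
```

```bash
python3 go.py .555 .285 .256
```

```text
pos [0.5494 0.2842 0.3152] zdir -1.6 down [ 0.012  0.009 -1.   ] q [ 0.48  0.31 -0.01  1.24  0.    2.08] gap 0.037851116991695404 t 10.3333
frac [-0.0005  0.0741  0.0061] mm [-0. 59.  5.] rows 2.0
```

Call:
carry_out([
  [1, [0, 0.035, 0.005], 0],
  [1, [0, 0.025, 0], 0],
  [1, [0, 0.01, 0], 0],
  [1, [0, 0.002, 0], 0],
  [1, [0, 0, 0], 0],
])

```text
clock: 10.75
eef_pos: [0.5508, 0.2847, 0.2568]
ee_rot: [-1.182, 1.225, -1.228]
force: [0.0, 0.2, -0.6]
finger_gap: 0.0378
```

Call:
carry_out([
  [1, [0, 0.006, 0], 0],
  [1, [0, 0.006, 0], 0],
  [1, [0, 0.004, 0], 0],
  [1, [0, 0.002, 0], 0],
])

```text
clock: 11.08
eef_pos: [0.5503, 0.2856, 0.2453]
ee_rot: [-1.178, 1.222, -1.227]
force: [-0.4, -0.4, -1.1]
finger_gap: 0.038
```

Call:
carry_out([
  [1, [0, 0.003, 0], 0],
  [1, [0, 0.002, 0], 0],
  [1, [0, 0.002, 0], 0],
])

```text
clock: 11.33
eef_pos: [0.5505, 0.286, 0.2416]
ee_rot: [-1.175, 1.222, -1.226]
force: [-6.4, -0.1, 17.4]
finger_gap: 0.0379
```

Call:
carry_out([
  [1, [0, -0.001, 0], 0],
  [0.1, [0, 0, 0], 0],
  [-0.4, [0, 0, 0], 0],
  [-0.5, [0, 0, 0], 0],
  [-0.5, [0, 0, 0], 0],
])

```text
clock: 11.75
eef_pos: [0.551, 0.2862, 0.2439]
ee_rot: [-1.172, 1.22, -1.226]
force: [0.3, 0.3, -0.9]
finger_gap: 0.064
```

Call:
carry_out([
  [-0.5, [0, -0.02, 0], 0],
  [-0.5, [0, -0.04, 0], 0],
  [-0.5, [0, -0.03, 0], 0],
  [-0.5, [0, 0, 0], 0],
])

```text
clock: 12.08
eef_pos: [0.5491, 0.2847, 0.3153]
ee_rot: [-1.178, 1.223, -1.226]
force: [0.5, 0.2, 0.9]
finger_gap: 0.0642
```

```bash
python3 go.py .354 -.268 .30;  python3 - <<'E'
from h import *
p=env.snapshot("scene");cv2.imwrite("pics/d.png",cv2.resize(p["color"][60:250,180:430],None,fx=3,fy=3,interpolation=cv2.INTER_CUBIC))
E
```

```text
pos [0.5491 0.2847 0.3153] zdir -1.5 down [ 0.014  0.011 -1.   ] q [ 0.48  0.31 -0.01  1.24  0.    2.07] gap 0.06419012280842182 t 12.0833
frac [ 0.6971  0.0078 -0.2262] mm [ 558.    6. -181.] rows 15.0
```

View pics/d.png

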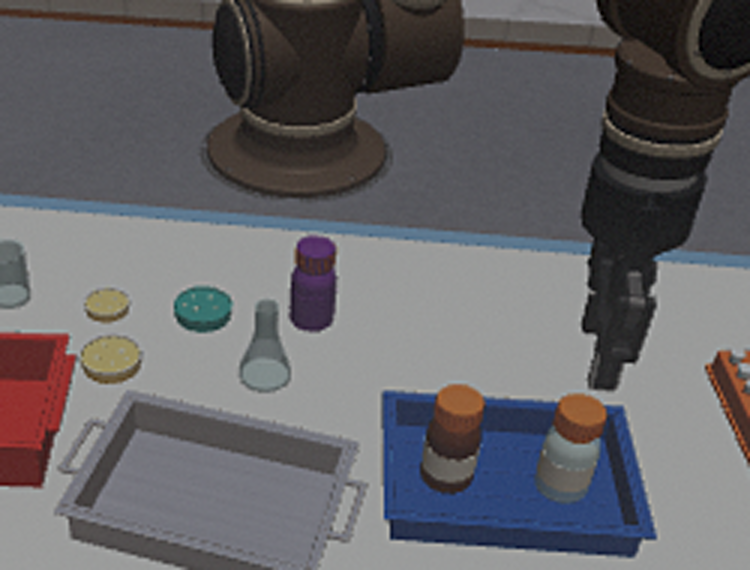

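Both bottles stand in the tray. Heading to the beaker.

Call:
carry_out([
  [-0.5, [0.0485, 0, -0.0158], 0],
  [-0.5, [0.0485, 0, -0.0158], 0],
  [-0.5, [0.0485, 0, -0.0158], 0],
  [-0.5, [0.0485, 0, -0.0158], 0],
  [-0.5, [0.0485, 0, -0.0158], 0],
])

```text
clock: 12.55
eef_pos: [0.481, 0.0932, 0.3031]
ee_rot: [-1.187, 1.218, -1.216]
force: [0.8, 0.1, 0.6]
finger_gap: 0.0643
```

Call:
carry_out([
  [-0.5, [0.0485, 0, -0.0158], 0],
  [-0.5, [0.0485, 0, -0.0158], 0],
  [-0.5, [0.0485, 0, -0.0158], 0],
  [-0.5, [0.0485, 0, -0.0158], 0],
  [-0.5, [0.0485, 0, -0.0158], 0],
])

```text
clock: 12.97
eef_pos: [0.41, -0.1026, 0.2944]
ee_rot: [-1.193, 1.22, -1.211]
force: [1.4, -0.9, -0.1]
finger_gap: 0.0639
```

Call:
carry_out([
  [-1, [0.0485, 0, -0.0158], 0],
  [-1, [0.0485, 0, -0.0158], 0],
  [-1, [0, 0, 0], 0],
  [-1, [0, 0, 0], 0],
])

```text
clock: 13.3
eef_pos: [0.3779, -0.1874, 0.2893]
ee_rot: [-1.19, 1.232, -1.219]
force: [-0.1, 0.2, -0.3]
finger_gap: 0.0854
```

```bash
python3 go.py .354 -.268 .30
```

```text
pos [ 0.3779 -0.1874  0.2893] zdir -1.4 down [ 0.     0.011 -1.   ] q [-0.46 -0.04 -0.47  1.15  0.01  1.13] gap 0.08536601985402406 t 13.3
frac [ 0.1012 -0.0144 -0.0275] mm [ 81. -12. -22.] rows 3.0
```

Call:
carry_out([
  [-1, [0.048, -0.005, -0.013], 0],
  [-1, [0.045, -0.005, -0.013], 0],
  [-1, [0, 0, 0], 0],
  [-1, [0, 0, 0], 0],
])

```text
clock: 13.63
eef_pos: [0.3553, -0.2616, 0.2933]
ee_rot: [-1.192, 1.231, -1.212]
force: [-0.8, -0.2, -0.4]
finger_gap: 0.0857
```

```bash
python3 go.py .354 -.268 .20
```

```text
pos [ 0.3553 -0.2616  0.2933] zdir -1.1 down [-0.003  0.014 -1.   ] q [-0.64 -0.   -0.42  1.16  0.01  0.95] gap 0.08572956139362882 t 13.6333
frac [ 0.0096  0.1165 -0.0011] mm [ 8. 93. -1.] rows 3.0
```

Call:
carry_out([
  [-1, [0.0085, 0.02, -0.001], 0],
  [-1, [0, 0.045, 0], 0],
  [-1, [0, 0.04, 0], 0],
  [-1, [0, 0.005, 0], 0],
  [-1, [0, 0, 0], 0],
])

```text
clock: 14.05
eef_pos: [0.3572, -0.2626, 0.2021]
ee_rot: [-1.195, 1.224, -1.206]
force: [-0.1, -0.1, 0.0]
finger_gap: 0.0855
```

```bash
python3 go.py .354 -.268 .196; python3 - <<'E'
from h import *
p=env.snapshot("scene");cv2.imwrite("pics/e.png",cv2.resize(p["color"][60:250,80:330],None,fx=3,fy=3,interpolation=cv2.INTER_CUBIC))
E
```

```text
pos [ 0.3572 -0.2626  0.2021] zdir -0.6 down [-0.001  0.014 -1.   ] q [-0.64  0.06 -0.57  0.95  0.01  0.94] gap 0.08551762481225388 t 14.05
frac [ 0.0069  0.0075 -0.0039] mm [ 6.  6. -3.] rows 1.0
```

View pics/e.png

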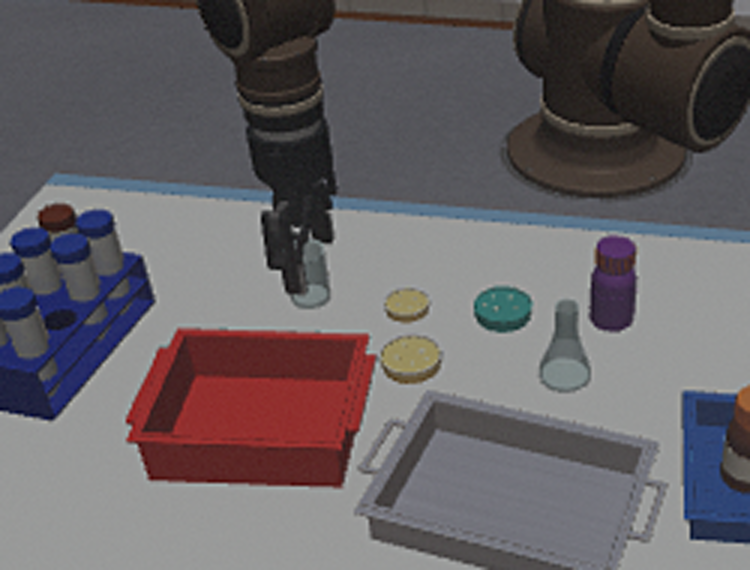

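The beaker sits between the fingers. After a small correction I'll close gently.

Call:
carry_out([
  [-1, [0.006, 0.006, -0.004], 0],
  [1, [0, 0, 0], 0],
  [1, [0, 0, 0], 0],
  [1, [0, 0, 0], 0],
  [1, [0, 0, 0], 0],
], grip_force=25)

```text
clock: 14.52
eef_pos: [0.3562, -0.2675, 0.2027]
ee_rot: [-1.195, 1.216, -1.21]
force: [0.0, 0.7, 0.4]
finger_gap: 0.0415
```

Call:
carry_out([
  [1, [0, 0, 0], 0],
  [1, [0, 0, 0], 0],
  [1, [0, 0, 0], 0],
])

```text
clock: 14.77
eef_pos: [0.3566, -0.2681, 0.2042]
ee_rot: [-1.195, 1.214, -1.212]
force: [-0.2, 0.2, 0.3]
finger_gap: 0.0411
```

```bash
python3 go.py .627 -.057 .30
```

```text
pos [ 0.3566 -0.2681  0.2042] zdir -0.4 down [ 0.007  0.008 -1.   ] q [-0.65  0.06 -0.56  0.95  0.01  0.93] gap 0.04113699881246833 t 14.7667
frac [-0.2674 -0.1154  0.3367] mm [-214.  -92.  269.] rows 9.0
```

Call:
carry_out([
  [1, [0, -0.03, 0], 0],
  [1, [0, -0.045, 0], 0],
  [1, [0, -0.04, 0], 0],
  [1, [-0.02, 0, 0.025], 0],
  [1, [-0.032, 0, 0.0385], 0],
])

```text
clock: 15.18
eef_pos: [0.4039, -0.2289, 0.2994]
ee_rot: [-1.193, 1.225, -1.215]
force: [-0.3, -1.3, -1.6]
finger_gap: 0.0411
```

Call:
carry_out([
  [1, [-0.032, 0, 0.0385], 0],
  [1, [-0.032, 0, 0.0385], 0],
  [1, [-0.032, 0, 0.0385], 0],
  [1, [-0.032, 0, 0.0385], 0],
  [1, [-0.032, 0, 0.0385], 0],
])

```text
clock: 15.6
eef_pos: [0.5655, -0.0992, 0.3042]
ee_rot: [-1.188, 1.224, -1.225]
force: [-0.0, -1.9, 0.4]
finger_gap: 0.0413
```

Call:
carry_out([
  [1, [-0.02, 0, 0.025], 0],
  [1, [0, 0, 0], 0],
  [1, [0, 0, 0], 0],
])

```text
clock: 15.85
eef_pos: [0.5921, -0.0771, 0.3028]
ee_rot: [-1.19, 1.218, -1.218]
force: [-0.1, -0.4, -0.3]
finger_gap: 0.0417
```

```bash
python3 go.py .609 -.058 .22
```

```text
pos [ 0.5921 -0.0771  0.3028] zdir -0.9 down [ 0.008  0.008 -1.   ] q [-0.13  0.28 -0.08  1.21  0.01  1.45] gap 0.041658169920858815 t 15.85
frac [-0.0233  0.1039  0.0199] mm [-19.  83.  16.] rows 3.0
```

Call:
carry_out([
  [1, [-0.023, 0, 0.02], 0],
  [1, [0, 0.04, 0], 0],
  [1, [0, 0.04, 0], 0],
  [1, [0, 0.01, 0], 0],
  [1, [0, 0, 0], 0],
])

```text
clock: 16.27
eef_pos: [0.6074, -0.0607, 0.2308]
ee_rot: [-1.188, 1.219, -1.222]
force: [-0.8, -0.1, -0.3]
finger_gap: 0.0414
```

```bash
python3 go.py .609 -.058 .208
```

```text
pos [ 0.6074 -0.0607  0.2308] zdir -1.0 down [ 0.01   0.007 -1.   ] q [-0.1   0.33 -0.16  1.07  0.01  1.49] gap 0.04141603627828656 t 16.2667
frac [-0.0032  0.0285  0.0016] mm [-3. 23.  1.] rows 1.0
```

Call:
carry_out([
  [1, [0, 0.009, 0], 0],
  [1, [0, 0.009, 0], 0],
  [1, [0, 0.006, 0], 0],
  [1, [0, 0.003, 0], 0],
  [1, [0, 0.001, 0], 0],
])

```text
clock: 16.68
eef_pos: [0.6069, -0.0633, 0.2112]
ee_rot: [-1.184, 1.219, -1.227]
force: [-0.1, 0.1, -0.0]
finger_gap: 0.0414
```

Call:
carry_out([
  [1, [0, 0.003, 0], 0],
  [1, [0, 0.002, 0], 0],
])

```text
clock: 16.85
eef_pos: [0.6074, -0.0635, 0.2082]
ee_rot: [-1.183, 1.217, -1.228]
force: [0.0, -0.1, -0.5]
finger_gap: 0.0413
```

Call:
carry_out([
  [1, [0, 0.002, 0], 0],
  [1, [0, 0.002, 0], 0],
])

```text
clock: 17.02
eef_pos: [0.6077, -0.0635, 0.2066]
ee_rot: [-1.182, 1.216, -1.229]
force: [-6.8, 0.1, 17.3]
finger_gap: 0.0414
```

Call:
carry_out([
  [1, [0, 0.0015, 0], 0],
  [1, [0, 0.0015, 0], 0],
])

```text
clock: 17.18
eef_pos: [0.6074, -0.0634, 0.2068]
ee_rot: [-1.182, 1.215, -1.23]
force: [-3.2, 0.4, 6.7]
finger_gap: 0.0413
```

Call:
carry_out([
  [0, [0, 0, 0], 0],
  [-0.4, [0, 0, 0], 0],
  [-0.5, [0, 0, 0], 0],
  [-0.5, [0, 0, 0], 0],
  [-0.5, [0, 0, 0], 0],
])

```text
clock: 17.6
eef_pos: [0.6079, -0.0632, 0.2076]
ee_rot: [-1.18, 1.213, -1.231]
force: [0.6, -0.1, -0.1]
finger_gap: 0.0641
```

Call:
carry_out([
  [-0.5, [0, -0.03, 0], 0],
  [-0.5, [0, -0.045, 0], 0],
  [-0.5, [0, -0.045, 0], 0],
  [-0.5, [0, 0, 0], 0],
  [-0.5, [0, 0, 0], 0],
])

```text
clock: 18.02
eef_pos: [0.6052, -0.0635, 0.304]
ee_rot: [-1.185, 1.218, -1.227]
force: [-0.2, -0.6, -1.4]
finger_gap: 0.0645
```

```bash
python3 go.py .439 .013 .30;  python3 - <<'E'
from h import *
p=env.snapshot("scene");cv2.imwrite("pics/f.png",cv2.resize(p["color"][60:250,80:330],None,fx=3,fy=3,interpolation=cv2.INTER_CUBIC))
E
```

```text
pos [ 0.6052 -0.0635  0.304 ] zdir -1.2 down [ 0.013  0.006 -1.   ] q [-0.11  0.29 -0.05  1.21  0.01  1.49] gap 0.06453102709862019 t 18.0167
frac [-0.0911  0.0028 -0.2098] mm [ -73.    2. -168.] rows 5.0
```

View pics/f.png

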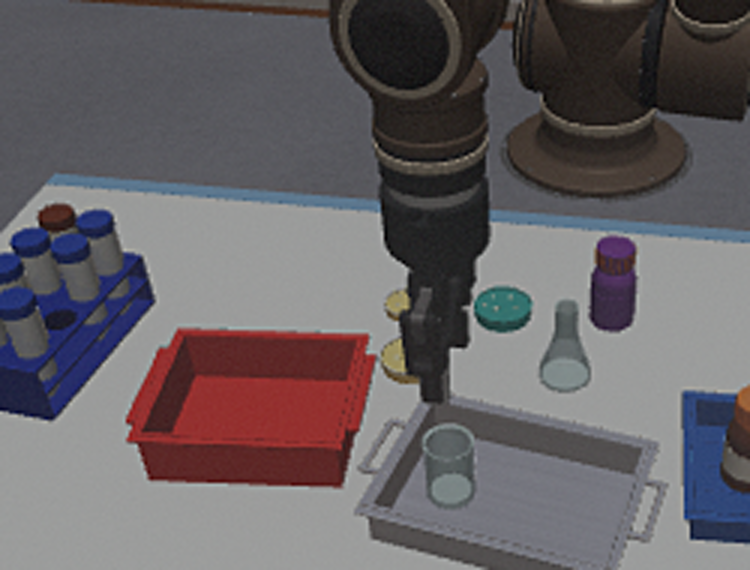

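The beaker stands in the steel tray at crop (449,465). Next is the flask.

Call:
carry_out([
  [-0.5, [-0.02, 0, -0.046], 0],
  [-0.5, [-0.02, 0, -0.046], 0],
  [-0.5, [-0.02, 0, -0.046], 0],
  [-0.5, [-0.02, 0, -0.046], 0],
  [-0.5, [0, 0, 0], 0],
])

```text
clock: 18.48
eef_pos: [0.455, 0.0045, 0.2929]
ee_rot: [-1.19, 1.227, -1.224]
force: [-0.3, -0.5, -0.1]
finger_gap: 0.0642
```

Call:
carry_out([
  [-0.5, [0, 0, 0], 0],
])

```text
clock: 18.57
eef_pos: [0.4534, 0.0051, 0.292]
ee_rot: [-1.192, 1.227, -1.223]
force: [1.1, -0.4, 0.5]
finger_gap: 0.0638
```

```bash
python3 go.py .439 .0135 .30
```

```text
pos [0.4534 0.0051 0.292 ] zdir -1.3 down [ 0.003  0.006 -1.   ] q [ 0.01  0.02 -0.41  1.15  0.01  1.6 ] gap 0.06383488848565778 t 18.5667
frac [-0.0101 -0.0099 -0.0183] mm [ -8.  -8. -15.] rows 1.0
```

Call:
carry_out([
  [-0.5, [-0.01, 0, -0.017], 0],
  [-0.5, [0, 0, 0], 0],
  [-0.5, [0, 0.04, 0], 0],
  [-0.5, [0, 0.03, 0], 0],
  [-0.5, [0, 0, 0], 0],
])

```text
clock: 18.98
eef_pos: [0.4428, 0.0133, 0.2338]
ee_rot: [-1.19, 1.224, -1.225]
force: [-1.1, 0.6, -0.3]
finger_gap: 0.0638
```

```bash
python3 go.py .439 .0135 .228
```

```text
pos [0.4428 0.0133 0.2338] zdir -1.3 down [ 0.007  0.005 -1.   ] q [ 0.03  0.03 -0.53  1.01  0.01  1.62] gap 0.06376450426688003 t 18.9833
frac [-0.0001  0.0072 -0.0048] mm [-0.  6. -4.] rows 1.0
```

Call:
carry_out([
  [-0.5, [0, 0.007, -0.005], 0],
  [1, [0, 0, 0], 0],
  [1, [0, 0, 0], 0],
  [1, [0, 0, 0], 0],
  [1, [0, 0, 0], 0],
])

```text
clock: 19.4
eef_pos: [0.4416, 0.0123, 0.2293]
ee_rot: [-1.189, 1.225, -1.226]
force: [-0.2, 0.3, -0.1]
finger_gap: 0.0215
```

Call:
carry_out([
  [1, [0, 0, 0], 0],
  [1, [0, 0, 0], 0],
  [1, [0, 0, 0], 0],
])

```text
clock: 19.65
eef_pos: [0.4425, 0.0123, 0.2312]
ee_rot: [-1.186, 1.222, -1.228]
force: [-1.2, 0.3, -1.1]
finger_gap: 0.0211
```

```bash
python3 go.py .625 .04 .305;  python3 - <<'E'
from h import *
p=env.snapshot("scene");cv2.imwrite("pics/g.png",cv2.resize(p["color"][60:250,140:390],None,fx=3,fy=3,interpolation=cv2.INTER_CUBIC))
E
```

```text
pos [0.4425 0.0123 0.2312] zdir -1.4 down [ 0.01   0.005 -1.   ] q [ 0.03  0.03 -0.53  1.    0.    1.62] gap 0.021119236428284352 t 19.65
frac [-0.0407 -0.0898  0.2281] mm [-33. -72. 182.] rows 5.0
```

View pics/g.png

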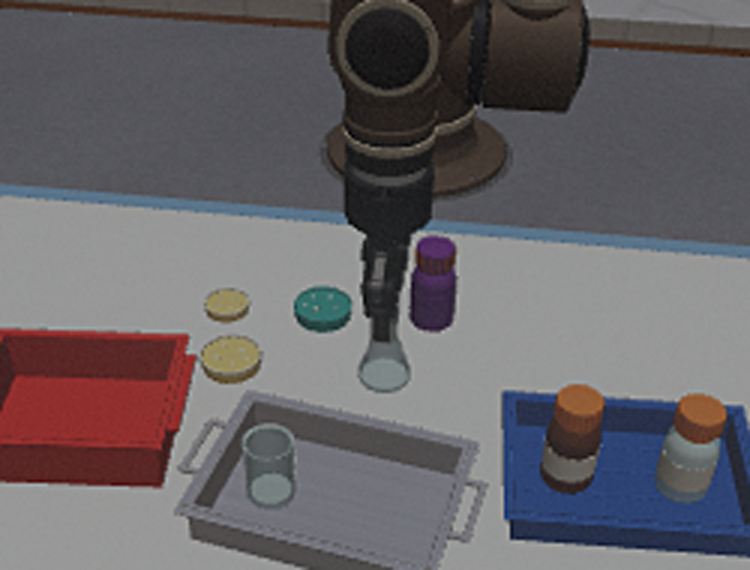

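The flask is held by the neck and upright. Lift and carry it.

Call:
carry_out([
  [1, [0, -0.03, 0], 0],
  [1, [0, -0.04, 0], 0],
  [1, [-0.005, -0.02, 0.025], 0],
  [1, [-0.008, 0, 0.045], 0],
  [1, [-0.008, 0, 0.045], 0],
])

```text
clock: 20.12
eef_pos: [0.5301, 0.0262, 0.3074]
ee_rot: [-1.189, 1.226, -1.227]
force: [0.1, -0.1, -0.5]
finger_gap: 0.021
```

Call:
carry_out([
  [1, [-0.008, 0, 0.045], 0],
  [1, [-0.008, 0, 0.04], 0],
  [1, [-0.002, 0, 0.02], 0],
  [1, [0, 0, 0], 0],
  [1, [0, 0, 0], 0],
])

```text
clock: 20.53
eef_pos: [0.624, 0.0404, 0.3081]
ee_rot: [-1.186, 1.221, -1.228]
force: [-0.6, -0.1, -0.4]
finger_gap: 0.0211
```

```bash
python3 go.py .622 .04 .25
```

```text
pos [0.624  0.0404 0.3081] zdir -1.4 down [ 0.011  0.005 -1.   ] q [ 0.06  0.32 -0.    1.23  0.    1.66] gap 0.021064936937197024 t 20.5333
frac [ 0.0009  0.0726 -0.0032] mm [ 1. 58. -3.] rows 2.0
```

Call:
carry_out([
  [1, [0, 0.035, 0], 0],
  [1, [0, 0.025, 0], 0],
  [1, [0, 0.01, 0], 0],
  [1, [0, 0.003, 0], 0],
  [1, [0, 0, 0], 0],
])

```text
clock: 20.95
eef_pos: [0.6208, 0.0402, 0.2494]
ee_rot: [-1.186, 1.222, -1.228]
force: [-0.1, -0.0, -0.4]
finger_gap: 0.0212
```

Call:
carry_out([
  [1, [0, 0.006, 0], 0],
  [1, [0, 0.006, 0], 0],
  [1, [0, 0.003, 0], 0],
  [1, [0, 0.001, 0], 0],
])

```text
clock: 21.28
eef_pos: [0.6205, 0.0401, 0.2394]
ee_rot: [-1.183, 1.219, -1.23]
force: [0.1, -0.5, -0.7]
finger_gap: 0.021
```

Call:
carry_out([
  [1, [0, 0.004, 0], 0],
  [1, [0, 0.002, 0], 0],
])

```text
clock: 21.45
eef_pos: [0.6209, 0.0401, 0.2353]
ee_rot: [-1.181, 1.218, -1.231]
force: [0.5, 0.1, -0.2]
finger_gap: 0.0214
```

Call:
carry_out([
  [1, [0, 0.002, 0], 0],
  [1, [0, 0.0015, 0], 0],
])

```text
clock: 21.62
eef_pos: [0.6212, 0.0401, 0.2327]
ee_rot: [-1.18, 1.217, -1.231]
force: [-2.2, 1.1, 7.0]
finger_gap: 0.0214
```

Call:
carry_out([
  [1, [0, 0.001, 0], 0],
  [0.3, [0, 0, 0], 0],
  [-0.2, [0, 0, 0], 0],
  [-0.5, [0, 0, 0], 0],
  [-0.5, [0, 0, 0], 0],
])

```text
clock: 22.03
eef_pos: [0.6215, 0.0402, 0.233]
ee_rot: [-1.179, 1.216, -1.232]
force: [-0.4, -0.0, 0.4]
finger_gap: 0.0635
```

Call:
carry_out([
  [-0.5, [0, 0, 0], 0],
  [-0.5, [0, -0.03, 0], 0],
  [-0.5, [0, -0.04, 0], 0],
  [-0.5, [0, -0.03, 0], 0],
  [-0.5, [0, 0, 0], 0],
])

```text
clock: 22.45
eef_pos: [0.6191, 0.0397, 0.3125]
ee_rot: [-1.185, 1.221, -1.229]
force: [1.0, -0.6, 1.1]
finger_gap: 0.0641
```

```bash
python3 go.py .445 -.139 .30;  python3 - <<'E'
from h import *
p=env.snapshot("scene");cv2.imwrite("pics/i.png",cv2.resize(p["color"][60:250,140:390],None,fx=3,fy=3,interpolation=cv2.INTER_CUBIC))
E
```

```text
pos [0.6191 0.0397 0.3125] zdir -1.4 down [ 0.012  0.005 -1.   ] q [ 0.06  0.31 -0.01  1.24  0.    1.66] gap 0.0640953194279965 t 22.45
frac [ 0.2287  0.0119 -0.2123] mm [ 183.   10. -170.] rows 6.0
```

View pics/i.png

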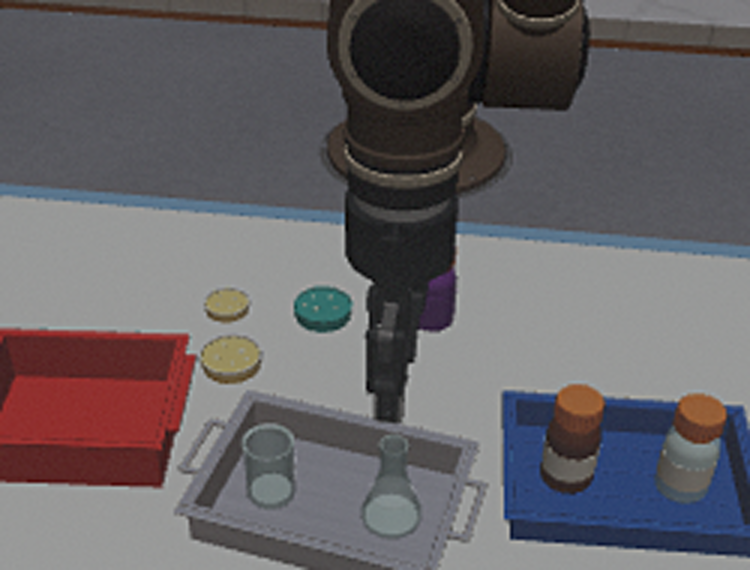

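The flask stands in the steel tray at crop (392,490). For the dish I'll turn the jaws to lie along y, away from the tub wall.

Call:
carry_out([
  [-1, [0.038, 0, -0.035], 0],
  [-1, [0.038, 0, -0.035], 0],
  [-1, [0.038, 0, -0.035], 0],
  [-1, [0.038, 0, -0.035], 0],
  [-1, [0.038, 0, -0.035], 0],
])

```text
clock: 22.92
eef_pos: [0.4764, -0.1074, 0.3013]
ee_rot: [-1.192, 1.216, -1.217]
force: [0.0, -0.9, 0.4]
finger_gap: 0.0856
```

Call:
carry_out([
  [-1, [0, 0, 0], -0.083],
  [-1, [0, 0, 0], -0.083],
  [-1, [0, 0, 0], -0.083],
  [-1, [0, 0, 0], -0.083],
  [-1, [0, 0, 0], -0.083],
])

```text
clock: 23.33
eef_pos: [0.4674, -0.1132, 0.2958]
ee_rot: [-1.433, 0.75, -0.743]
force: [1.1, 0.5, 0.3]
finger_gap: 0.0857
```

Call:
carry_out([
  [-1, [0, 0, 0], -0.083],
  [-1, [0, 0, 0], -0.083],
  [-1, [0, 0, 0], -0.083],
  [-1, [0, 0, 0], -0.083],
  [-1, [0, 0, 0], -0.083],
])

```text
clock: 23.75
eef_pos: [0.4654, -0.1132, 0.2897]
ee_rot: [-1.548, 0.269, -0.253]
force: [0.2, 0.1, -0.1]
finger_gap: 0.0855
```

Call:
carry_out([
  [-1, [0, 0, 0], -0.083],
  [-1, [0, 0, 0], -0.083],
  [-1, [0, 0, 0], -0.03],
  [-1, [0, 0, 0], 0],
])

```text
clock: 24.08
eef_pos: [0.464, -0.1129, 0.2849]
ee_rot: [-1.561, 0.036, -0.013]
force: [0.2, 1.1, 0.1]
finger_gap: 0.0852
```

```bash
python3 go.py .445 -.139 .25
```

```text
pos [ 0.464  -0.1129  0.2849] zdir 88.2 down [-0.015  0.01  -1.   ] q [-0.24  0.07 -0.36  1.15  0.01 -0.21] gap 0.08522031073037245 t 24.0833
frac [-0.0221  0.0436 -0.0338] mm [-18.  35. -27.] rows 2.0
```

Call:
carry_out([
  [-1, [-0.022, 0.01, -0.033], 0],
  [-1, [0, 0.03, 0], 0],
  [-1, [0, 0.03, 0], 0],
  [-1, [0, 0, 0], 0],
  [-1, [0, 0, 0], 0],
])

```text
clock: 24.5
eef_pos: [0.4435, -0.1388, 0.2249]
ee_rot: [-1.56, 0.042, -0.017]
force: [-0.0, 0.5, 0.9]
finger_gap: 0.0854
```

```bash
python3 go.py .445 -.139 .177
```

```text
pos [ 0.4435 -0.1388  0.2249] zdir 87.8 down [-0.016  0.011 -1.   ] q [-0.3   0.09 -0.48  1.02  0.01 -0.27] gap 0.08537316510096851 t 24.5
frac [ 0.0029  0.0598 -0.0007] mm [ 2. 48. -1.] rows 2.0
```

Call:
carry_out([
  [-1, [0.002, 0.03, 0], 0],
  [-1, [0, 0.02, 0], 0],
  [-1, [0, 0.006, 0], 0],
  [-1, [0, 0, 0], 0],
])

```text
clock: 24.83
eef_pos: [0.4459, -0.1383, 0.1821]
ee_rot: [-1.561, 0.042, -0.021]
force: [0.3, -0.3, 0.4]
finger_gap: 0.0854
```

```bash
python3 go.py .445 -.139 .172;  python3 - <<'E'
from h import *
p=env.snapshot("scene");cv2.imwrite("pics/j.png",cv2.resize(p["color"][100:250,130:330],None,fx=4,fy=4,interpolation=cv2.INTER_CUBIC))
E
```

```text
pos [ 0.4459 -0.1383  0.1821] zdir 87.7 down [-0.013  0.01  -1.   ] q [-0.3   0.13 -0.54  0.92  0.01 -0.26] gap 0.08541799979533218 t 24.8333
frac [-0.001   0.0126 -0.001 ] mm [-1. 10. -1.] rows 1.0
```

View pics/j.png

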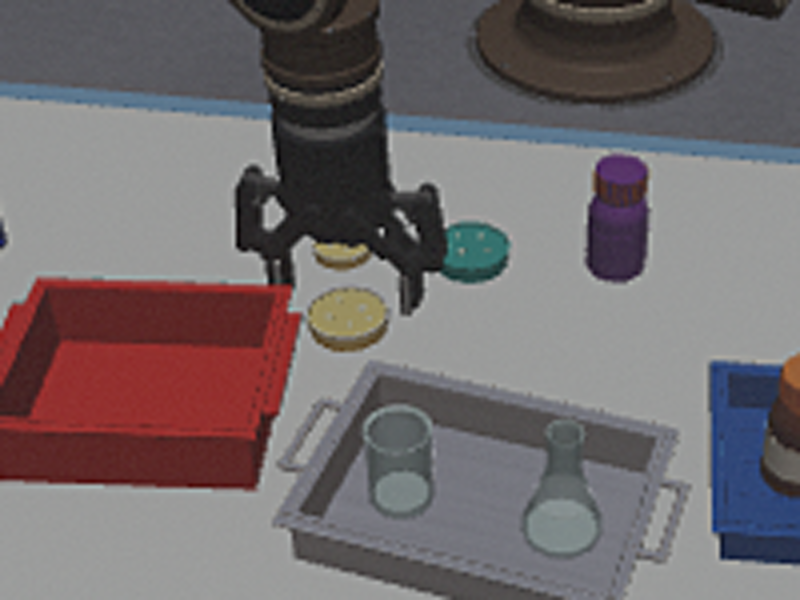

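The dish is between the fingers, which are clear of the tub. I'll lower 9 mm more and close.

Call:
carry_out([
  [-1, [0, 0.008, 0], 0],
  [-1, [0, 0.006, 0], 0],
  [-1, [0, 0.001, 0], 0],
], grip_force=25)

```text
clock: 25.13
eef_pos: [0.4476, -0.1385, 0.1731]
ee_rot: [-1.562, 0.037, -0.025]
force: [-0.2, -0.8, -0.1]
finger_gap: 0.0853
```

```bash
python3 go.py .445 -.139 .172
```

```text
pos [ 0.4476 -0.1385  0.1731] zdir 87.7 down [-0.008  0.008 -1.   ] q [-0.3   0.14 -0.55  0.89  0.01 -0.26] gap 0.08533952289912729 t 25.1333
frac [-0.0032  0.0014 -0.0008] mm [-3.  1. -1.] rows 1.0
```

Call:
carry_out([
  [-1, [-0.003, 0.002, 0], 0],
  [1, [0, 0, 0], 0],
  [1, [0, 0, 0], 0],
  [1, [0, 0, 0], 0],
  [1, [0, 0, 0], 0],
])

```text
clock: 25.55
eef_pos: [0.4455, -0.1385, 0.1728]
ee_rot: [-1.563, 0.036, -0.027]
force: [0.4, 0.6, 0.6]
finger_gap: 0.0586
```

Call:
carry_out([
  [1, [0, 0, 0], 0],
  [1, [0, 0, 0], 0],
])

```text
clock: 25.72
eef_pos: [0.4455, -0.1386, 0.173]
ee_rot: [-1.563, 0.036, -0.027]
force: [0.2, -1.3, -0.4]
finger_gap: 0.0588
```

```bash
python3 go.py .557 -.249 .26
```

```text
pos [ 0.4455 -0.1386  0.173 ] zdir 87.7 down [-0.005  0.007 -1.   ] q [-0.3   0.13 -0.56  0.89  0.01 -0.26] gap 0.058752638284184366 t 25.7167
frac [ 0.1442 -0.1105 -0.1315] mm [ 115.  -88. -105.] rows 5.0
```

Gripped (gap 59 mm). Lift straight up, then move over the tub.

Call:
carry_out([
  [1, [0, -0.025, 0], 0],
  [1, [0, -0.045, 0], 0],
  [1, [0, -0.045, 0], 0],
  [1, [0.01, 0, -0.01], 0],
  [1, [0.035, 0, -0.03], 0],
])

```text
clock: 26.13
eef_pos: [0.4767, -0.1702, 0.2663]
ee_rot: [-1.56, 0.04, -0.018]
force: [0.3, 0.1, -0.7]
finger_gap: 0.0587
```

Call:
carry_out([
  [1, [0.036, 0, -0.032], 0],
  [1, [0.036, 0, -0.032], 0],
  [1, [0.015, 0, -0.015], 0],
  [1, [0, 0, 0], 0],
  [1, [0, 0, 0], 0],
])

```text
clock: 26.55
eef_pos: [0.5508, -0.2428, 0.2645]
ee_rot: [-1.563, 0.036, -0.024]
force: [-1.1, 0.4, -0.2]
finger_gap: 0.059
```

```bash
python3 go.py .557 -.249 .20;  python3 - <<'E'
from h import *
p=env.snapshot("scene");cv2.imwrite("pics/k.png",cv2.resize(p["color"][70:250,100:340],None,fx=3,fy=3,interpolation=cv2.INTER_CUBIC))
E
```

```text
pos [ 0.5508 -0.2428  0.2645] zdir 87.8 down [-0.007  0.008 -1.   ] q [-0.42  0.31 -0.12  1.15  0.   -0.38] gap 0.05901393973771484 t 26.55
frac [ 0.0087  0.0806 -0.0081] mm [ 7. 64. -6.] rows 2.0
```

View pics/k.png

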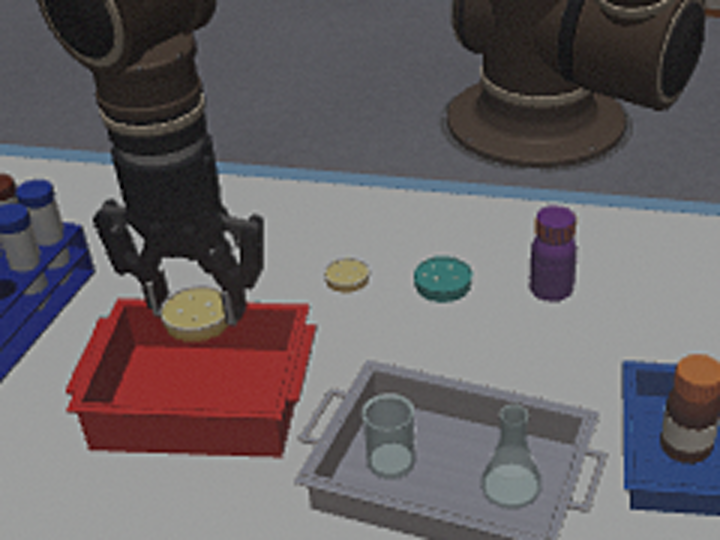

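The dish is held flat over the tub. Lowering it.

Call:
carry_out([
  [1, [0.007, 0.02, -0.006], 0],
  [1, [0, 0.045, 0], 0],
  [1, [0, 0.025, 0], 0],
  [1, [0, 0.004, 0], 0],
  [1, [0, 0, 0], 0],
])

```text
clock: 27.02
eef_pos: [0.552, -0.2431, 0.1884]
ee_rot: [-1.562, 0.034, -0.022]
force: [-0.5, 0.3, 0.4]
finger_gap: 0.0589
```

```bash
python3 go.py .557 -.249 .177
```

```text
pos [ 0.552  -0.2431  0.1884] zdir 88.0 down [-0.007  0.008 -1.   ] q [-0.42  0.36 -0.23  1.    0.   -0.38] gap 0.058875135427541386 t 27.0167
frac [ 0.0066  0.0141 -0.0073] mm [ 5. 11. -6.] rows 1.0
```

Call:
carry_out([
  [1, [0.003, 0.006, -0.003], 0],
  [1, [0, 0.005, 0], 0],
  [1, [0, 0.002, 0], 0],
  [1, [0, 0.001, 0], 0],
])

```text
clock: 27.35
eef_pos: [0.5543, -0.2445, 0.1804]
ee_rot: [-1.564, 0.03, -0.024]
force: [0.1, -0.2, -1.2]
finger_gap: 0.059
```

Call:
carry_out([
  [1, [0, 0.002, 0], 0],
  [1, [0, 0.0015, 0], 0],
])

```text
clock: 27.52
eef_pos: [0.5549, -0.2447, 0.1789]
ee_rot: [-1.565, 0.028, -0.025]
force: [-0.2, -0.1, 0.4]
finger_gap: 0.0583
```

Call:
carry_out([
  [1, [0, 0.002, 0], 0],
  [1, [0, 0.0015, 0], 0],
])

```text
clock: 27.68
eef_pos: [0.5552, -0.2449, 0.1767]
ee_rot: [-1.565, 0.027, -0.027]
force: [0.0, 0.8, 0.4]
finger_gap: 0.0589
```

Call:
carry_out([
  [1, [0, 0.001, 0], 0],
])

```text
clock: 27.77
eef_pos: [0.5552, -0.2449, 0.1765]
ee_rot: [-1.565, 0.027, -0.027]
force: [-4.0, 2.0, 9.6]
finger_gap: 0.0587
```

Contact with the tub floor. Release, rise straight up, then check.

Call:
carry_out([
  [-0.6, [0, 0, 0], 0],
  [-0.8, [0, 0, 0], 0],
  [-0.8, [0, 0, 0], 0],
  [-0.8, [0, 0, 0], 0],
  [-0.8, [0, 0, 0], 0],
])

```text
clock: 28.18
eef_pos: [0.5553, -0.245, 0.1765]
ee_rot: [-1.565, 0.026, -0.027]
force: [-0.5, 0.7, 0.1]
finger_gap: 0.0771
```

Call:
carry_out([
  [-0.8, [0, -0.02, 0], 0],
  [-0.8, [0, -0.045, 0], 0],
  [-0.8, [0, -0.045, 0], 0],
  [-0.8, [0, -0.045, 0], 0],
  [-0.8, [-0.03, -0.03, 0], 0],
])

```text
clock: 28.6
eef_pos: [0.5314, -0.2442, 0.3207]
ee_rot: [-1.559, 0.036, -0.015]
force: [-0.2, -0.2, 0.9]
finger_gap: 0.0766
```

Call:
carry_out([
  [-0.8, [-0.045, 0, 0], 0],
  [-0.8, [-0.045, 0, 0], 0],
  [-0.8, [-0.045, 0, 0], 0],
  [-0.8, [0, 0, 0], 0],
  [-0.8, [0, 0, 0], 0],
])

```text
clock: 29.02
eef_pos: [0.4186, -0.2404, 0.3297]
ee_rot: [-1.565, 0.027, -0.024]
force: [-0.6, -0.2, 0.1]
finger_gap: 0.0772
```

```bash
python3 - <<'E'
from h import *
P={c:env.snapshot(c) for c in("scene","top")}
for c,p in P.items(): cv2.imwrite(f"pics/end_{c}.png",cv2.resize(p["color"],(800,600),interpolation=cv2.INTER_CUBIC))
for n,x in dict(amber_bottle=(.552,.187),clear_bottle=(.551,.286),beaker=(.607,-.063),flask=(.621,.04),petri_dish=(.555,-.245)).items():
    try: print(n,fit(P,n,x)[0])
    except Exception as e: print(n,e)
for n in("microtube_rack","tube_rack"): print(n,[np.round(ray(P["top"],d["position"],0),3) for d in env.place_of("top",n)[:1]])
E
```

```text
amber_bottle ([0.554, 0.188], np.float64(0.87), [('scene', 0.57), ('top', 0.68)])
clear_bottle ([0.552, 0.287], np.float64(0.9), [('scene', 0.89), ('top', 0.67)])
beaker ([0.608, -0.064], np.float64(0.82), [('scene', 0.94), ('top', 0.82)])
flask ([0.621, 0.041], np.float64(0.88), [('scene', 0.88), ('top', 0.6)])
petri_dish ([0.556, -0.248], np.float64(0.79), [('scene', 0.78), ('top', 0.89)])
microtube_rack [array([0.457, 0.485])]
tube_rack []
```

View pics/end_scene.png

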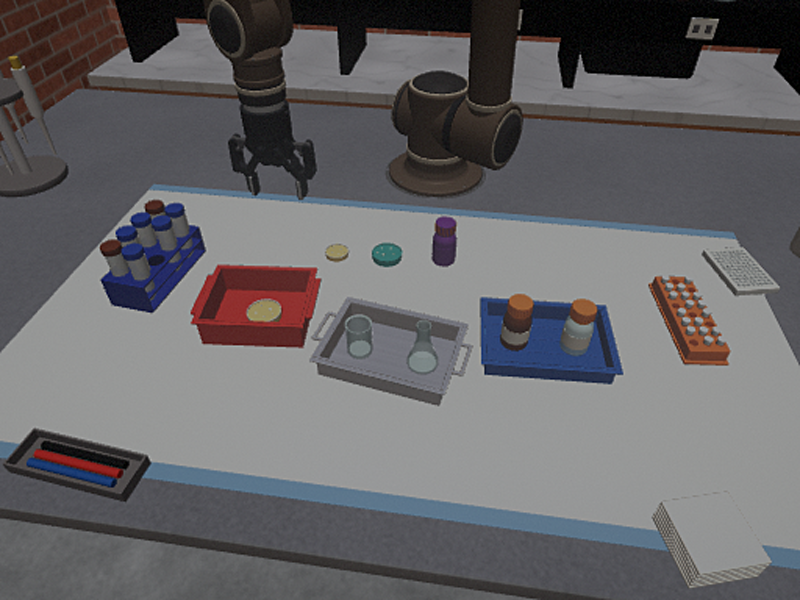

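View pics/end_top.png

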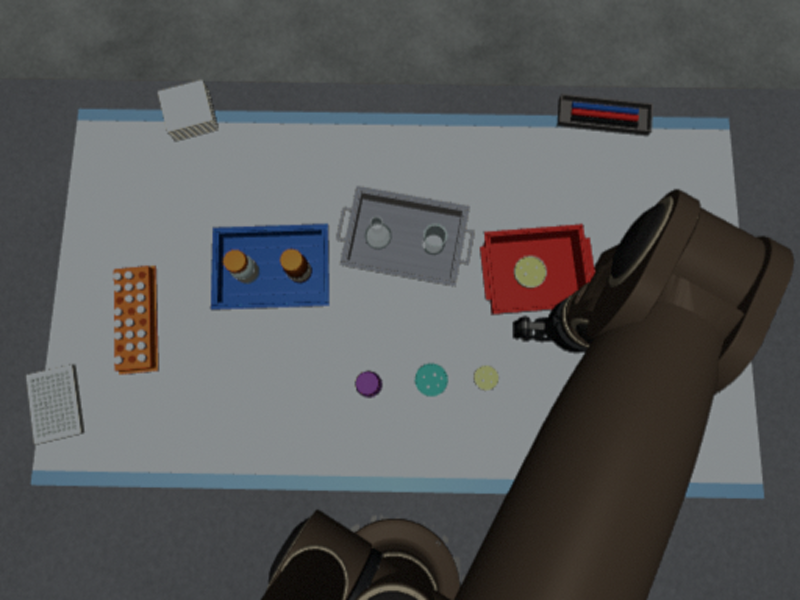

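All five are in place: bottles at scene (516,322) and (578,328), beaker (359,336), flask (423,347), and the dish flat in the tub at (264,313). The racks and look-alikes haven't moved. Handing in.

```bash
python3 -c "
from station import env
print(env.sign_off())"
```

```text
the job is handed in; nothing more can be done
None
```

The job is done and handed in at about 30 s on the robot's clock, well under the 128 s limit. I moved the amber bottle, clear bottle, beaker, flask and dish in that order. Each one was lowered until it touched down before I let go.

**Last checks:** the final pictures from both cameras show both bottles standing in the blue tray and the beaker and flask standing in the steel tray. The larger yellow dish lies flat in the red tub. Positions fitted from the pictures agree with where I released each item to within about 3 mm. The gripper was clear of everything, and the highest force I read while setting things down was about 19 N.

**Racks and look-alikes:** the microtube rack's reading changed by about 5 mm in y, which I put down to detector noise because it looks the same in both pictures. The arm hid the tube rack from the top camera at the end, so there is no final measurement of it. The scene picture shows it where it was at the start. The purple bottle, the turquoise dish and the small yellow dish were not touched.

**Looser points:** the fits for the dish and beaker were weaker than the others (0.79 and 0.82 overlap). The hand-in gave no verdict.

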